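# Bed the incubator lid's seal, then hold the sprung lid at the vent mark

## Robot

A 6-joint arm with a two-finger parallel gripper is mounted at the origin on the work surface. World frame = base frame: x ahead of the robot, y to its left, z up, the work surface at z = 0. Lengths are in m, angles in rad, forces in N, time in s.
With the tool pointing down it reaches from about 0.375 to 0.975 m from the base axis. Payload 3.8 kg.
Tool frame: the origin (TCP) lies on the centre line of the jaws, within the pads' length; the fingertips stand ahead of it and the grasp point (between the pads) lies 3 mm ahead of it (env.tip_reach is the y of the fingertips in the tool frame, in m); y points along the fingers, x is the direction in which the jaws open and shut, and the axes are right-handed (so a half turn about y gives the same grasp; the last joint's range is limited). The gripper opens to 85 mm and grips with 20 to 120 N. Pads are 22 mm wide; open, the fingers measure 114 mm over their backs; the gripper's body (76 mm by 85 mm) begins 54 mm behind the grasp point. The pads swing forward as they close: fully open they stand 13 mm farther back than shut.
Start: joints at [-1.297, 0.264, 1.604, -0, 1.274, -0.037], TCP at [0.206, -0.643, 0.253] pointing down, gripper open.
Joint ranges: [-2.63, 2.63], [-0.94, 2.18], [0.31, 2.57], [-1.31, 4.45], [0, 2.66], [-2.55, 2.55]. Speed limits (rad/s): [2.57, 2.57, 3.14, 3.14, 3.14, 3.14].

## Interface

Orientations are given as a rotation vector (axis times angle).
In Python, from station import env gives the robot as it stands.
- The arm moves only by the tool drive_tool, never from a script. Its argument "increments" is a list of rows, each a list of 7 numbers: the opening, from 0 (shut) to 1 (fully open), then the shift along the tool's x, y, z in m, then the turn, a rotation vector about the tool's x, y, z in rad. In form: [[hand, dx, dy, dz, wx, wy, wz], ...]. A call has 1 to 12 rows; each row is the pose to reach, as a shift and turn from the pose commanded when the call began, along the tool's axes at that moment; what a row does not reach only later rows make up. A row lasts 1/8 s, in which the tool goes at most 62.5 mm and 10.7 degrees, less where a joint would pass 70% of its speed; a pose out of reach is approached as far as the arm can. A call with a gripper value outside its range is refused whole. The fingers move at their own pace and stop on an object; "force" is the grip in N (left out, the last holds). Time passes only in rows, so rows that repeat a pose let the fingers close. It gives the time, the measured TCP pose, the force and the opening at its end, in the units of the state.
- env.get_state(): the state, without advancing time (a new reading comes with each control period).
- env.snapshot(name): name is "side" or "top"; returns a dict with "frame" (480x640x3 uint8, blue, green, red), "vfov" (degrees; the focal length in pixels is half the picture's height over the tangent of half this angle, whatever the lens; pixels are square), "cx", "cy" (the principal point, pixels), "eye" and "rotation" of the camera in the world. Camera axes: x right, y down, z forward; pixel columns grow to the right and rows downward; lengths in m; the calibration is good to about 2 mm. A picture is of the moment at which its call begins. There is no depth.
- env.sign_off(): hands the job in, once; it reports no verdict.
The state is a dict: "time": time; "joint_pos": joint angles; "joint_velocities": joint speeds; "effort": joint torques, N m; "tcp_pos": TCP position; "tool_rot": TCP orientation; "wrist_force": force on the tool from outside, world axes, zero at the start; "ft_torque": the same for the moment, N m; "gripper_width": opening from 0.0 (shut) to 1.0 (fully open).
Only numpy, scipy, OpenCV 4.12 (cv2) and the standard library are available. Lean on these libraries where they do the work, as an engineer would, in place of code of your own. Each camera call takes 0.05 s, during which the arm holds its last target.

## Task

Bed the seal of the tube incubator's lid: swing the red-ball toggle clamp over until it lies fully down on the lid, leave it down for at least a second, then swing it fully back out to its stop. Only then lift the sprung lid by its orange tab until it stands in line with the green marker on the quadrant at its side, and finish still holding the tab there with the gripper, because the lid springs shut if let go. Do not shift the marker or disturb the racks, bottles and boxes around it.

Things in the scene. Friction and masses are not known exactly. Their poses are not given: they have to be found in the camera images.
- incubator: White bench incubator, fixed, 200 (x) x 220 (y) x 90 mm housing full of capped tubes. Origin: centre of its underside, on the bench; x points to its rear (lid hinge side), -x to its front with the lid's tab, z up. Place and yaw vary. Upright aluminium quadrant (4 mm thick arc, radius 150 mm about the lid hinge) on its -y side at y = -122, up to z = 236 mm.
- lid_hinge (a point): Middle of the lid's hinge axis, at x = 85, y = 0, z = 92 mm in the incubator's frame; the axis runs along the incubator's y.
- clamp_pivot (a point): Clamp pivot, at x = -20, y = 128, z = 135 mm in the incubator's frame; the axis runs along the incubator's x. It sits in a steel bracket on the +y side, up to 60 mm wide in x and 145 mm high.
- lid: White sprung lid, 180 x 210 x 24 mm, top 122 mm above the bench when shut. Origin on the hinge axis; x along the lid to the rear, y along the hinge axis, z out of its top: shut, its axes are the incubator's. Its opening angle (front edge rising, 0 shut, stop 1.35 rad) is the tilt of its z. A spring pulls it shut at all angles: lifting at the tab takes 4 to 7 N along its arc and it shuts when let go.
- lid_tab (a point): Centre of the orange grip tab, level out from the middle of the lid's front edge: 55 (x, along the lid) x 24 (y, along the hinge) x 14 mm thick (z). It is 205 mm from the hinge axis along the lid and 18 mm above it (shut: x -120, y 0, z 110 mm of the incubator). Free below and beside: pinch its 24 mm width from above; it turns between the fingers as the lid rises.
- mark (a joint): Angle of the green marker arm on the quadrant, rad, about the same axis with the same zero and direction as the lid: the lid is at the mark when its angle equals this. Varies from 0.45 to 0.85; it stays where it is set by friction.
- mark_tip (a point): Tip of the green marker arm, a round green button 20 mm across on the outside of the quadrant, 150 mm from the hinge axis, at y = -128 mm of the incubator; its x points along the arm to the hinge axis. An orange strip on that side edge of the lid lies in line with the marker arm, seen from the side, when the lid is at the mark.
- clamp (a joint): Angle of the toggle clamp arm, rad: 0 = fully down, its black rubber foot on the lid; grows as it swings up over centre and out to the +y side of the incubator; 1.75 = fully back on its stop, where it starts. It tips over centre near 0.75 and by its weight (about 1 N at the ball) falls to whichever side it is on.
- clamp_ball (a point): Centre of the red ball grip, 28 mm in diameter, on the clamp's 12 mm handle rod, 100 mm from the pivot axis. The rod leans 0.61 rad from upright towards the lid when the clamp is down (joint 0) and 1.14 rad outward when fully back. Pinch the ball along the incubator's x from above (it turns between the fingers), or push it.
- tube_rack: Grey rack of lavender-capped tubes, 104 x 80 x 96 mm, beside the incubator's quadrant; leave alone. Origin under its centre.
- reagent_bottle: White bottle with blue cap, 60 mm diameter, 130 mm high; leave alone. Origin under its centre.
- specimen_jar: Clear jar with red lid, 56 mm diameter, 65 mm high; leave alone. Origin under its centre.
- tip_box: Blue pipette-tip box with pink lid, 85 x 120 x 65 mm; leave alone. Origin under its centre.
- kit_box: White carton, 90 x 140 x 50 mm; leave alone. Origin under its centre.
- small_rack: Blue rack of red-capped tubes, 80 x 56 x 96 mm; leave alone. Origin under its centre.

How it is judged:
By the outcome, as a careful person would: the job done as asked, in the order asked, and still so for the second after the job is handed in, while the arm keeps its last pose, push and grip.
It also fails if it takes over 64 s, if anything falls off the work surface, if the arm or the gripper's body presses on something with over 40 N, if the wrist force passes 120 N, or if a joint passes its speed limit or range.

## Working session

There is one attempt and no reset: what is moved stays moved. The work goes in short steps, Python scripts to look and compute and a tool call to move; the robot and the scene stay as the last step left them, time stands still between calls to the robot, and variables do not carry over. Pictures are saved under pics/ and viewed, and the job is handed in when it is done.

Besides the shell and the picture viewer there is one more tool, called after ">>>" by a JSON object that holds its "fn" and its "kwargs", one argument or row to a line. drive_tool: Moves the arm, as the interface text tells. Its arguments: {"type":"object","properties":{"increments":{"type":"array","items":{"type":"array","items":{"type":"number"}}},"force":{"type":"number"}},"required":["increments"]}

```bash
ls; mkdir -p pics
cat > h.py <<'E'
import numpy as np, cv2, json
from scipy.spatial.transform import Rotation as R
from station import env
def snap(n,f):
    s=env.snapshot(n); cv2.imwrite('pics/'+f,s['frame']); np.savez('pics/'+f[:-4]+'.npz',**{k:np.array(v) for k,v in s.items()}); return s
def load(f): return np.load('pics/'+f+'.npz')
def K(s):
    h=s['frame'].shape[0]; return h/2/np.tan(np.radians(float(s['vfov']))/2)
def proj(s,p):
    c=(np.atleast_2d(p)-s['eye'])@np.array(s['rotation']); f=K(s)
    return np.c_[f*c[:,0]/c[:,2]+s['cx'],f*c[:,1]/c[:,2]+s['cy']]
def ray(s,uv):
    f=K(s); d=np.array([(uv[0]-s['cx'])/f,(uv[1]-s['cy'])/f,1.]); return np.array(s['rotation'])@d
def onz(s,uv,z):
    d=ray(s,uv); e=np.array(s['eye']); return e+d*(z-e[2])/d[2]
E
python3 - <<'E'
from h import *
for n in('side','top'):
    s=snap(n,n+'0.png'); print(n,s['vfov'],s['cx'],s['cy'],s['eye'],s['rotation'])
print(env.get_state(),env.tip_reach)
E
```

```text
pics
side 49.8939198093199 324.0429495734379 248.29221466300524 [0.20460114 0.91357416 1.22295773] [-0.48895478  2.78639256 -1.07410858]
top 57.875432936697024 325.80162622948467 238.64190952355318 [ 0.34124149 -0.02326846  1.43041631] [-2.12143803  2.15012935 -0.14569722]
{'time': 0.1, 'joint_pos': array([-1.29688590e+00,  2.64699934e-01,  1.60524479e+00, -9.75916236e-06,
        1.27371262e+00, -3.68855819e-02]), 'joint_velocities': array([-1.09395789e-04, -3.55237738e-05, -4.80382923e-03, -6.24558384e-04,
        7.11544370e-04, -2.87380288e-04]), 'effort': array([-1.29468604e-04, -5.16708434e+01, -3.68589914e+01, -1.82357867e-04,
        6.19156999e-03, -4.33404352e-05]), 'tcp_pos': array([ 0.20626239, -0.64206012,  0.25206761]), 'tool_rot': array([-1.33904554,  0.97843301, -0.97573284]), 'wrist_force': array([-0.37663996,  0.14104364, -0.80081298]), 'ft_torque': array([-0.00417229,  0.03439425,  0.02233775]), 'gripper_width': 0.9989430287068244} 0.022
```

```bash
sed -i "s/np.array(s\['rotation'\])/R.from_rotvec(np.array(s['rotation'])).as_matrix()/" h.py; cat h.py | head -20; python3 -c "
from h import *
t=env.get_state();Rm=R.from_rotvec(t['tool_rot']).as_matrix();print(Rm.round(3))
for n in('side0','top0'):print(proj(load(n),t['tcp_pos']))"
```

```text
import numpy as np, cv2, json
from scipy.spatial.transform import Rotation as R
from station import env
def snap(n,f):
    s=env.snapshot(n); cv2.imwrite('pics/'+f,s['frame']); np.savez('pics/'+f[:-4]+'.npz',**{k:np.array(v) for k,v in s.items()}); return s
def load(f): return np.load('pics/'+f+'.npz')
def K(s):
    h=s['frame'].shape[0]; return h/2/np.tan(np.radians(float(s['vfov']))/2)
def proj(s,p):
    c=(np.atleast_2d(p)-s['eye'])@R.from_rotvec(np.array(s['rotation'])).as_matrix(); f=K(s)
    return np.c_[f*c[:,0]/c[:,2]+s['cx'],f*c[:,1]/c[:,2]+s['cy']]
def ray(s,uv):
    f=K(s); d=np.array([(uv[0]-s['cx'])/f,(uv[1]-s['cy'])/f,1.]); return R.from_rotvec(np.array(s['rotation'])).as_matrix()@d
def onz(s,uv,z):
    d=ray(s,uv); e=np.array(s['eye']); return e+d*(z-e[2])/d[2]
[[ 0.306 -0.001  0.952]
 [-0.952  0.002  0.306]
 [-0.002 -1.     0.   ]]
[[480.01443812 117.07602478]]
[[570.10459746 354.01530163]]
```

View pics/side0.png

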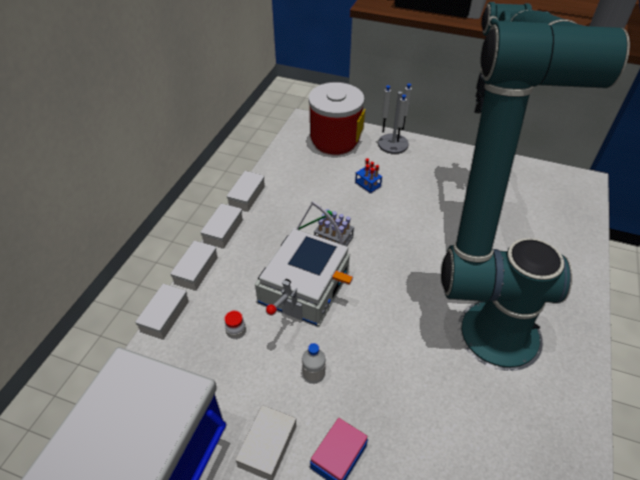

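View pics/top0.png

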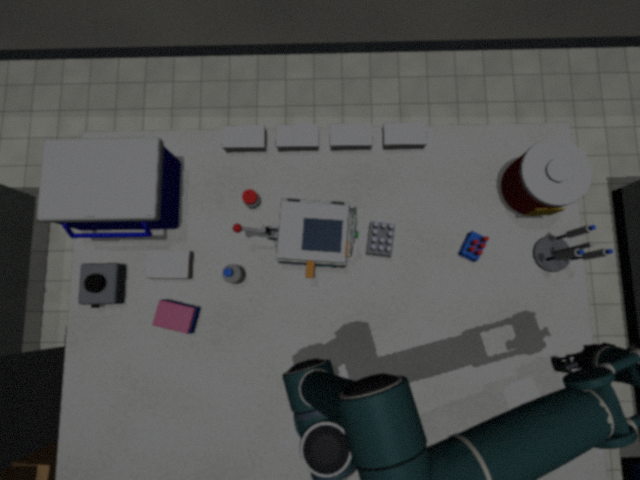

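```bash
python3 -c "
from h import *
a=load('top0')['frame'][170:300,215:405];cv2.imwrite('pics/c1.png',cv2.resize(a,None,fx=4.2,fy=4.2,interpolation=cv2.INTER_CUBIC))
a=load('side0')['frame'][190:330,220:370];cv2.imwrite('pics/c2.png',cv2.resize(a,None,fx=4.2,fy=4.2,interpolation=cv2.INTER_CUBIC))
"
```

```text
(no output)
```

View pics/c1.png

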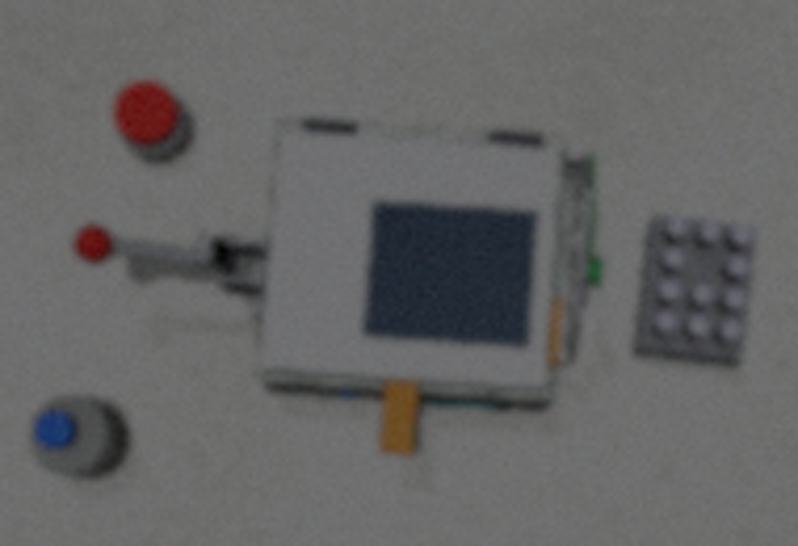

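View pics/c2.png

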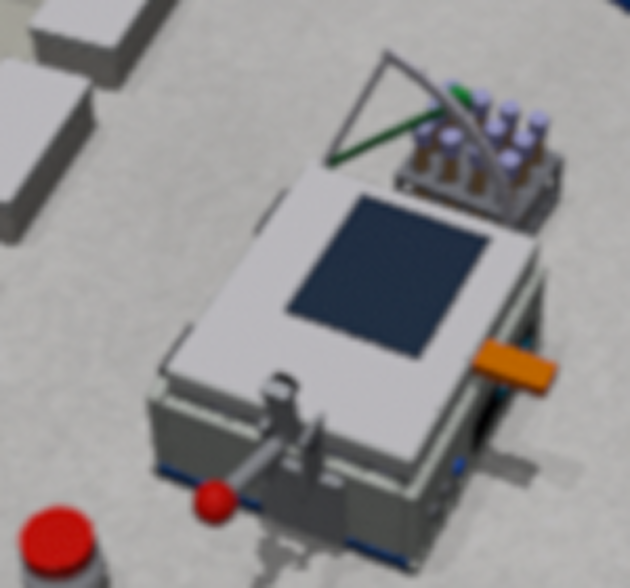

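```bash
cat > fit.py <<'E'
from h import *
from scipy.optimize import least_squares
S=load('side0');T=load('top0')
lx0,lx1=-.0925,.0875
def pts(p):
    c,s=np.cos(p[2]),np.sin(p[2]); a=p[3]
    L=np.array([[-.02,.2189,.1768],[-.1475,.012,.117],[-.1475,-.012,.117],[lx1,.105,.122],[lx1,-.105,.122],[lx0,-.105,.122],[lx0,.105,.122],[.085-.15*np.cos(a),-.130,.092+.15*np.sin(a)]])
    W=L.copy();W[:,0]=p[0]+c*L[:,0]-s*L[:,1];W[:,1]=p[1]+s*L[:,0]+c*L[:,1];return W
t=np.array([[93,244],[381,452],[415,454],[277,120],[565,135],[552,385],[264,378],[594,270]])/4.2+[215,170]
d=np.array([[214,501],[549,392],[556,362],[170,372],[318,165],[537,240],[410,458],[460,95]])/4.2+[220,190]
f=lambda p:np.r_[proj(T,pts(p))-t,proj(S,pts(p))-d].ravel()
r=least_squares(f,[.6,.05,0,.6],loss='soft_l1')
if __name__=='__main__':
    print(r.x,np.sqrt(np.diag(np.linalg.inv(r.jac.T@r.jac))));print(f(r.x).reshape(2,8,2).round(1));print(pts(r.x)[[0,7]])
E
python3 fit.py
```

```text
[ 0.5696663   0.03557254 -0.08339786  0.8074859 ] [0.0011549  0.00118375 0.00823271 0.01953754]
[[[-0.1 -0.1]
  [-0.8 -0.1]
  [-0.9 -0. ]
  [-0.1  0.9]
  [-0.9  1.8]
  [-1.6  0.3]
  [-2.1 -2.9]
  [-0.5  0. ]]

 [[ 1.1 -0.4]
  [ 0.  -2. ]
  [ 1.7 -1.1]
  [-2.  -2.5]
  [-2.6 -2.9]
  [ 0.9 -2. ]
  [ 0.5 -0.7]
  [-0.1  0. ]]]
[[ 0.56797045  0.25537776  0.1768    ]
 [ 0.54020455 -0.0924181   0.20038271]]
```

```bash
cat > ov.py <<'E'
from fit import *
import sys
def w(p,L):
    L=np.atleast_2d(L);c,s=np.cos(p[2]),np.sin(p[2]);W=np.array(L,float);W[:,0]=p[0]+c*L[:,0]-s*L[:,1];W[:,1]=p[1]+s*L[:,0]+c*L[:,1];return W
def lidp(a,q): # lid coords->incub
    q=np.atleast_2d(q);return np.c_[.085+q[:,0]*np.cos(a)+q[:,2]*np.sin(a),q[:,1],.092-q[:,0]*np.sin(a)+q[:,2]*np.cos(a)]
def draw(s,p,x,y,wd,h,k,out,lid=0.,mark=None,ball=1.75):
    im=cv2.resize(s['frame'][y:y+h,x:x+wd],None,fx=k,fy=k,interpolation=cv2.INTER_CUBIC)
    P=lambda L:((proj(s,w(p,L))-[x,y]+.5)*k-.5).round().astype(int)
    box=np.array([[-.1,-.11,.0],[-.1,.11,0],[.1,.11,0],[.1,-.11,0]])
    cv2.polylines(im,[P(box)],1,(255,255,0),1);cv2.polylines(im,[P(box+[0,0,.09])],1,(255,0,255),1)
    l=np.array([[-.1775,-.105,.03],[-.1775,.105,.03],[.0025,.105,.03],[.0025,-.105,.03]])
    cv2.polylines(im,[P(lidp(lid,l))],1,(0,255,255),1)
    tb=np.array([[-.1775,-.012,.025],[-.1775,.012,.025],[-.2325,.012,.025],[-.2325,-.012,.025]])
    cv2.polylines(im,[P(lidp(lid,tb))],1,(0,255,0),1)
    m=p[3] if mark is None else mark
    cv2.polylines(im,[P(lidp(m,[[0,-.128,0],[-.15,-.128,0]]))],0,(0,0,255),1)
    b=-.61+ball;cv2.polylines(im,[P([[-.02,.128,.135],[-.02,.128+.1*np.sin(b),.135+.1*np.cos(b)]])],0,(255,0,0),1)
    cv2.imwrite('pics/'+out,im)
if __name__=='__main__':
    draw(T,r.x,215,170,190,130,4.2,'o1.png');draw(S,r.x,220,190,150,140,4.2,'o2.png')
E
python3 ov.py
```

```text
(no output)
```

View pics/o1.png

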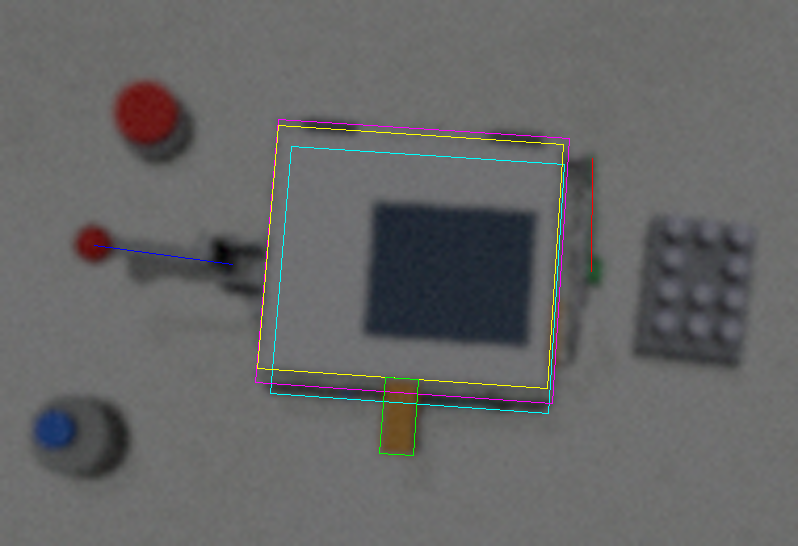

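View pics/o2.png

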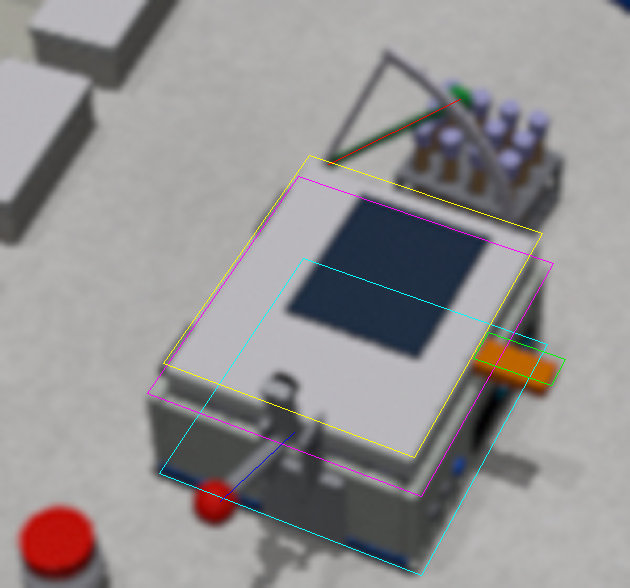

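```bash
cat > fit2.py <<'E'
from ov import *
from scipy.optimize import least_squares
t=(np.array([[93,244],[381,452],[415,454],[594,270],[552,383],[264,377],[258,382]])+.5)/4.2-.5+[215,170]
d=(np.array([[214,501],[549,392],[556,362],[460,95],[537,240],[410,458],[412,572],[157,473],[170,370]])+.5)/4.2-.5+[220,190]
def LT(a):
    tip=[.085-.15*np.cos(a),-.130,.092+.15*np.sin(a)]
    base=[[-.02,.2189,.1768],[-.1475,.012,.117],[-.1475,-.012,.117],tip,[-.0925,-.105,.122],[-.0925,.105,.122]]
    return np.array(base+[[-.1,.11,.09]]),np.array(base+[[-.1,.11,0],[.1,.11,0],[.0875,.105,.122]])
def g(p):
    A,B=LT(p[3]);return np.r_[(proj(T,w(p,A))+p[4:6]-t).ravel(),(proj(S,w(p,B))+p[6:8]-d).ravel(),p[4:8]/1.0]
r2=least_squares(g,list(r.x)+[0]*4,loss='soft_l1')
if __name__=='__main__':
    print(r2.x.round(4),np.sqrt(np.diag(np.linalg.inv(r2.jac.T@r2.jac))).round(4));print(g(r2.x).reshape(-1,2).round(1).tolist())
    p=r2.x
    for n,L in dict(ball=[-.02,.2189,.1768],tab=[-.12,0,.110],hinge=[.085,0,.092],piv=[-.02,.128,.135]).items():print(n,w(p,L)[0].round(4))
    # neighbours
    for n,uv,z in[('jar',(147,113),.065),('cap',(55,430),.13)]:print(n,onz(T,(np.array(uv)+.5)/4.2-.5+[215,170],z))
E
python3 fit2.py
```

```text
[ 0.5711  0.0353 -0.0844  0.8125  0.4936  0.2914 -0.3386  0.6033] [0.0025 0.0029 0.008  0.0217 0.9168 0.7927 0.8436 0.8485]
[[0.8, -0.0], [0.1, 0.1], [-0.1, 0.2], [0.5, -0.0], [-0.7, 1.0], [-1.2, -2.5], [-0.2, -0.3], [0.5, 0.3], [-0.4, -1.2], [1.2, -0.2], [-0.7, 0.7], [0.5, -1.1], [0.0, 0.1], [1.2, 1.1], [-0.3, 0.4], [-2.4, -1.3], [0.5, 0.3], [-0.3, 0.6]]
ball [0.5697 0.2552 0.1768]
tab [0.4516 0.0455 0.11  ]
hinge [0.6558 0.0282 0.092 ]
piv [0.562  0.1646 0.135 ]
jar [0.69110488 0.24117285 0.065     ]
cap [0.44245947 0.29130496 0.13      ]
```

```bash
cat > plan.py <<'E'
from fit2 import *
from scipy.spatial.transform import Slerp
def down(ang):
    x=np.array([np.cos(ang),np.sin(ang),0]);y=np.array([0,0,-1.]);return R.from_matrix(np.c_[x,y,np.cross(x,y)])
YAW=r2.x[2]
def rows(P0,R0,wps,hand,nd=4):
    """wps: list of (pos,Rot)"""
    for (P,Q) in wps:
        dd=R0.inv().apply(np.array(P)-P0);rv=(R0.inv()*Q).as_rotvec()
        print([hand]+[round(float(v),nd) for v in dd]+[round(float(v),3) for v in rv])
def interp(PA,RA,PB,RB,n,i0=1):
    sl=Slerp([0,1],R.concatenate([RA,RB]))
    return [(PA+(PB-PA)*i/n,sl(i/n)) for i in range(i0,n+1)]
def cur():
    s=env.get_state();return s['tcp_pos'],R.from_rotvec(s['tool_rot'])
E
python3 - <<'E'
from plan import *
P,Q=cur()
A=np.array([.22,-.60,.36]);B=np.array([.57,.255,.30])
Q1=down(YAW)
print((Q.inv()*Q1).as_rotvec())
W=interp(P,Q,A,Q,2)+interp(A,Q,B,Q1,18)
rows(P,Q,W,1.0)
E
```

```text
[-0.00127192 -1.17557789 -0.00178103]
[1.0, -0.018, -0.0539, 0.013, 0.0, -0.0, 0.0]
[1.0, -0.0361, -0.1079, 0.0259, 0.0, -0.0, 0.0]
[1.0, -0.0753, -0.1044, 0.059, -0.0, -0.065, -0.0]
[1.0, -0.1146, -0.101, 0.092, -0.0, -0.131, -0.0]
[1.0, -0.1539, -0.0976, 0.1251, -0.0, -0.196, -0.0]
[1.0, -0.1931, -0.0942, 0.1581, -0.0, -0.261, -0.0]
[1.0, -0.2324, -0.0908, 0.1911, -0.0, -0.327, -0.0]
[1.0, -0.2717, -0.0874, 0.2242, -0.0, -0.392, -0.001]
[1.0, -0.311, -0.0839, 0.2572, -0.0, -0.457, -0.001]
[1.0, -0.3502, -0.0805, 0.2903, -0.001, -0.522, -0.001]
[1.0, -0.3895, -0.0771, 0.3233, -0.001, -0.588, -0.001]
[1.0, -0.4288, -0.0737, 0.3563, -0.001, -0.653, -0.001]
[1.0, -0.468, -0.0703, 0.3894, -0.001, -0.718, -0.001]
[1.0, -0.5073, -0.0669, 0.4224, -0.001, -0.784, -0.001]
[1.0, -0.5466, -0.0634, 0.4555, -0.001, -0.849, -0.001]
[1.0, -0.5859, -0.06, 0.4885, -0.001, -0.914, -0.001]
[1.0, -0.6251, -0.0566, 0.5215, -0.001, -0.98, -0.001]
[1.0, -0.6644, -0.0532, 0.5546, -0.001, -1.045, -0.002]
[1.0, -0.7037, -0.0498, 0.5876, -0.001, -1.11, -0.002]
[1.0, -0.7429, -0.0464, 0.6207, -0.001, -1.176, -0.002]
```

>>> {"fn": "drive_tool", "kwargs": {
  "increments": [
    [1.0, -0.018, -0.054, 0.013, 0, 0, 0],
    [1.0, -0.036, -0.108, 0.026, 0, 0, 0],
    [1.0, -0.075, -0.104, 0.059, 0, -0.065, 0],
    [1.0, -0.115, -0.101, 0.092, 0, -0.131, 0],
    [1.0, -0.154, -0.098, 0.125, 0, -0.196, 0],
    [1.0, -0.193, -0.094, 0.158, 0, -0.261, 0],
    [1.0, -0.232, -0.091, 0.191, 0, -0.327, 0],
    [1.0, -0.272, -0.087, 0.224, 0, -0.392, 0],
    [1.0, -0.311, -0.084, 0.257, 0, -0.457, 0],
    [1.0, -0.35, -0.081, 0.29, 0, -0.522, 0],
    [1.0, -0.39, -0.077, 0.323, 0, -0.588, 0],
    [1.0, -0.429, -0.074, 0.356, 0, -0.653, 0]
  ]
}}

```text
time: 1.6
tcp_pos: [0.4142, -0.1236, 0.3268]
tool_rot: [-1.518, 0.474, -0.474]
wrist_force: [0.9, -0.1, 0.3]
gripper_width: 0.998
```

Run:
```python
from plan import *
s=env.get_state();P,Q=cur()
B=np.array([.57,.255,.29]);print(s['time'],P,s['joint_pos'])
rows(P,Q,interp(P,Q,B,down(YAW),9),.75)
```

```text
1.6 [ 0.41419156 -0.12363721  0.32681146] [-3.47718906e-01 -2.49673581e-01  1.98731940e+00 -1.09049775e-06
  1.40413911e+00  2.57342915e-01]
[0.75, -0.0097, 0.0041, 0.0444, 0.0, -0.058, -0.0]
[0.75, -0.0194, 0.0082, 0.0889, 0.0, -0.116, -0.0]
[0.75, -0.0291, 0.0123, 0.1333, 0.0, -0.174, -0.0]
[0.75, -0.0388, 0.0164, 0.1778, 0.0, -0.231, -0.0]
[0.75, -0.0485, 0.0204, 0.2222, 0.0, -0.289, -0.0]
[0.75, -0.0581, 0.0245, 0.2667, 0.0, -0.347, -0.0]
[0.75, -0.0678, 0.0286, 0.3111, 0.0, -0.405, -0.0]
[0.75, -0.0775, 0.0327, 0.3556, 0.0, -0.463, -0.0]
[0.75, -0.0872, 0.0368, 0.4, 0.0, -0.521, -0.0]
```

>>> {"fn": "drive_tool", "kwargs": {
  "increments": [
    [0.75, -0.01, 0.004, 0.044, 0, -0.058, 0],
    [0.75, -0.019, 0.008, 0.089, 0, -0.116, 0],
    [0.75, -0.029, 0.012, 0.133, 0, -0.174, 0],
    [0.75, -0.039, 0.016, 0.178, 0, -0.231, 0],
    [0.75, -0.048, 0.02, 0.222, 0, -0.289, 0],
    [0.75, -0.058, 0.025, 0.267, 0, -0.347, 0],
    [0.75, -0.068, 0.029, 0.311, 0, -0.405, 0],
    [0.75, -0.077, 0.033, 0.355, 0, -0.463, 0],
    [0.75, -0.087, 0.037, 0.385, 0, -0.521, 0],
    [0.75, -0.087, 0.037, 0.385, 0, -0.521, 0],
    [0.75, -0.087, 0.037, 0.385, 0, -0.521, 0]
  ]
}}

```text
time: 2.98
tcp_pos: [0.5619, 0.24, 0.2898]
tool_rot: [-1.571, 0.069, -0.067]
wrist_force: [-1.5, 0.5, 0.4]
gripper_width: 0.75
```

Run:
```python
from plan import *
S1=snap('side','side1.png');T1=snap('top','top1.png')
s=env.get_state();P,Q=cur();print(s['time'],P,Q.as_matrix().round(3),s['gripper_width'])
for n,c in(('a',(S1,220,190)),('b',(T1,215,170))):
    i,x,y=c;cv2.imwrite(f'pics/d{n}.png',cv2.resize(i['frame'][y:y+140,x:x+150],None,fx=4.2,fy=4.2,interpolation=cv2.INTER_CUBIC))
    print(proj(i,P+[0,0,-.022])-[x,y])
rows(P,Q,[(np.array([.57,.2555,.18]),down(YAW))],.6)
```

```text
3.075 [0.56208392 0.23951647 0.2903335 ] [[ 0.996 -0.     0.087]
 [-0.087 -0.     0.996]
 [-0.    -1.    -0.   ]] 0.7499226859526331
[[54.42055451 91.72580747]]
[[20.443796   54.16825696]]
[0.6, 0.0065, 0.1103, 0.0167, 0.0, -0.003, -0.0]
```

View pics/da.png

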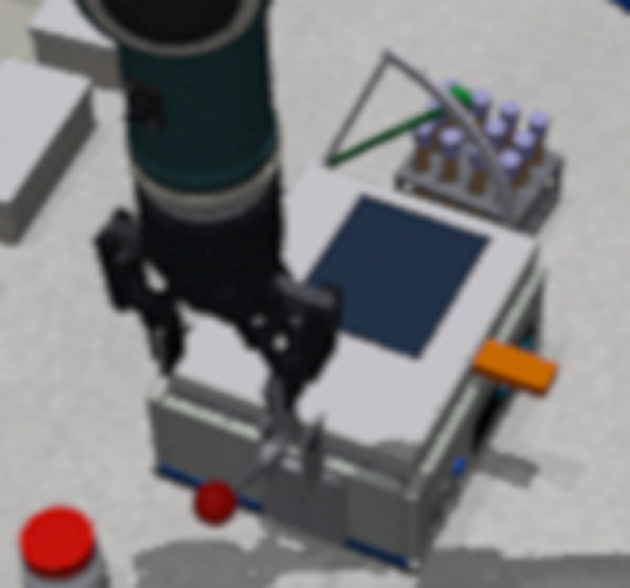

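View pics/db.png

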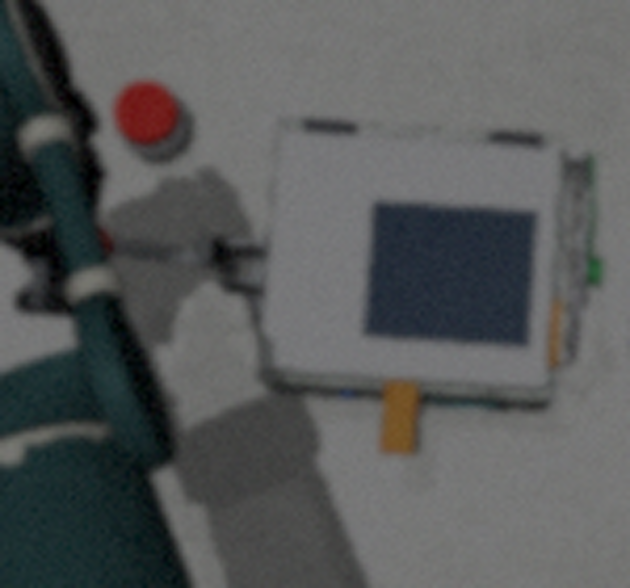

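Run:
```python
from plan import *
print(onz(S,d[0],.1768),onz(T,t[0],.1768))
```

```text
[0.57129645 0.25661178 0.1768    ] [0.5688063  0.25611907 0.1768    ]
```

>>> {"fn": "drive_tool", "kwargs": {
  "increments": [
    [0.65, 0.0065, 0.03, 0.017, 0, 0, 0],
    [0.65, 0.0065, 0.07, 0.017, 0, 0, 0],
    [0.65, 0.0065, 0.1, 0.017, 0, 0, 0],
    [0.65, 0.0065, 0.11, 0.017, 0, 0, 0],
    [0.65, 0.0065, 0.11, 0.017, 0, 0, 0],
    [0.0, 0.0065, 0.11, 0.017, 0, 0, 0],
    [0.0, 0.0065, 0.11, 0.017, 0, 0, 0],
    [0.0, 0.0065, 0.11, 0.017, 0, 0, 0],
    [0.0, 0.0065, 0.11, 0.017, 0, 0, 0],
    [0.0, 0.0065, 0.11, 0.017, 0, 0, 0]
  ],
  "force": 25
}}

```text
time: 4.32
tcp_pos: [0.5704, 0.2573, 0.1826]
tool_rot: [-1.569, 0.067, -0.068]
wrist_force: [-3.5, 0.6, 7.0]
gripper_width: 0.305
```

Run:
```python
from plan import *
S1=snap('side','side2.png')
s=env.get_state();P,Q=cur();print(s['time'],P,s['gripper_width'],s['wrist_force'],Q.as_matrix().round(3)[0])
i,x,y=S1,220,190;cv2.imwrite(f'pics/e.png',cv2.resize(i['frame'][y:y+140,x:x+150],None,fx=4.2,fy=4.2,interpolation=cv2.INTER_CUBIC))
# arc about the pivot, taking present grasp as joint 1.75
Pi=w(r2.x,[-.02,.128,.135])[0]; yv=np.array([-np.sin(YAW),np.cos(YAW),0])
g0=P-[0,0,.003]-Pi; print('grasp rel pivot: y',g0@yv,'z',g0[2],'x',g0@np.array([np.cos(YAW),np.sin(YAW),0]))
def arc(j): th=j-.61; return .1*(np.sin(th)-np.sin(1.14))*yv+np.array([0,0,.1*(np.cos(th)-np.cos(1.14))])
js=np.linspace(1.75,0,13)[1:]
rows(P,Q,[(P+arc(j),Q) for j in js],0.0)
```

```text
4.375 [0.57041515 0.25729004 0.18259319] 0.3072031914643398 [-3.10949979 -0.12755934  5.63284337] [0.996 0.001 0.086]
grasp rel pivot: y 0.09309009379113384 z 0.04459318747092628 x 0.0005557615760112614
[0.0, 0.0, -0.0128, -0.007, 0.0, 0.0, 0.0]
[0.0, 0.0, -0.0244, -0.0158, 0.0, 0.0, 0.0]
[0.0, 0.0001, -0.0346, -0.0262, 0.0, 0.0, 0.0]
[0.0, 0.0001, -0.0432, -0.038, 0.0, 0.0, 0.0]
[0.0, 0.0001, -0.05, -0.0509, 0.0, 0.0, 0.0]
[0.0, 0.0002, -0.0548, -0.0646, 0.0, 0.0, 0.0]
[0.0, 0.0002, -0.0576, -0.0789, 0.0, 0.0, 0.0]
[0.0, 0.0002, -0.0583, -0.0935, 0.0, 0.0, 0.0]
[0.0, 0.0002, -0.0569, -0.108, 0.0, 0.0, 0.0]
[0.0, 0.0002, -0.0533, -0.1221, 0.0, 0.0, 0.0]
[0.0, 0.0003, -0.0478, -0.1356, 0.0, 0.0, 0.0]
[0.0, 0.0003, -0.0403, -0.1481, 0.0, 0.0, 0.0]
```

View pics/e.png

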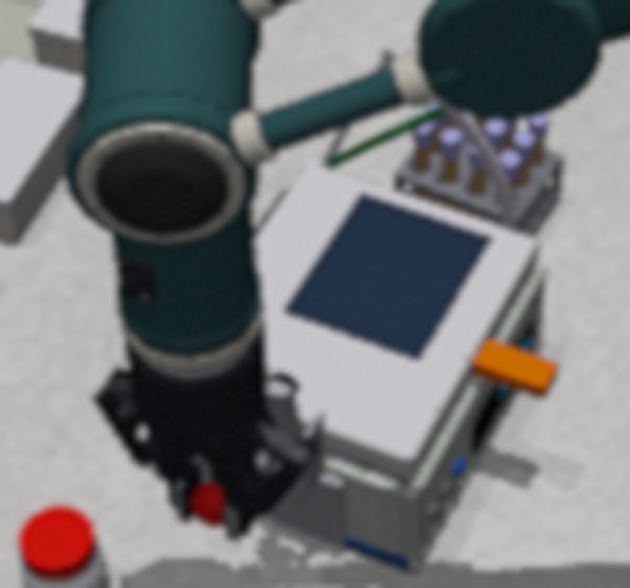

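>>> {"fn": "drive_tool", "kwargs": {
  "increments": [
    [0.0, 0, -0.011, -0.007, 0, 0, 0],
    [0.0, 0, -0.022, -0.016, 0, 0, 0],
    [0.0, 0, -0.032, -0.026, 0, 0, 0],
    [0.0, 0, -0.041, -0.038, 0, 0, 0],
    [0.0, 0, -0.048, -0.051, 0, 0, 0],
    [0.0, 0, -0.053, -0.065, 0, 0, 0],
    [0.0, 0, -0.056, -0.079, 0, 0, 0],
    [0.0, 0, -0.056, -0.0935, 0, 0, 0]
  ]
}}

```text
time: 5.38
tcp_pos: [0.5624, 0.1624, 0.2371]
tool_rot: [-1.57, 0.067, -0.068]
wrist_force: [-1.5, 0.9, 5.4]
gripper_width: 0.307
```

Run:
```python
from plan import *
S1=snap('side','side3.png')
s=env.get_state();P,Q=cur();print(s['time'],P,s['gripper_width'],s['wrist_force'],Q.as_matrix().round(3)[0])
i,x,y=S1,220,190;cv2.imwrite(f'pics/e3.png',cv2.resize(i['frame'][y:y+140,x:x+150],None,fx=4.2,fy=4.2,interpolation=cv2.INTER_CUBIC))
Pi=w(r2.x,[-.02,.128,.135])[0]; yv=np.array([-np.sin(YAW),np.cos(YAW),0])
g0=P-[0,0,.003]-Pi; print('grasp rel pivot: y',g0@yv,'z',g0[2],np.hypot(g0@yv,g0[2]))
```

```text
5.425 [0.56228142 0.16066335 0.23693515] 0.30921444598671055 [-1.62922317 -0.53022957  4.93110558] [0.996 0.001 0.087]
grasp rel pivot: y -0.003878311306502645 z 0.09893514543581763 0.09901113220742672
```

View pics/e3.png

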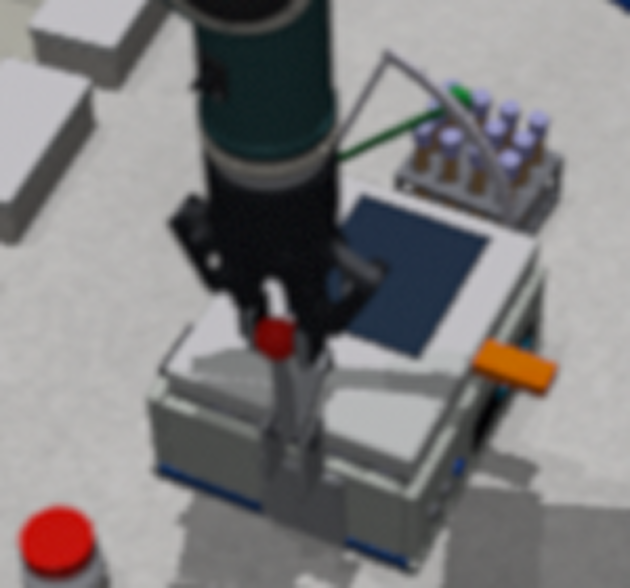

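>>> {"fn": "drive_tool", "kwargs": {
  "increments": [
    [0.0, 0, 0.001, -0.0145, 0, 0, 0],
    [0.0, 0, 0.005, -0.0285, 0, 0, 0],
    [0.0, 0, 0.01, -0.042, 0, 0, 0],
    [0.0, 0, 0.018, -0.0545, 0, 0, 0],
    [0.0, 0, 0.021, -0.058, 0, 0, 0],
    [0.0, 0, 0.021, -0.058, 0, 0, 0],
    [0.0, 0, 0.021, -0.058, 0, 0, 0]
  ]
}}

```text
time: 6.3
tcp_pos: [0.5575, 0.1038, 0.2154]
tool_rot: [-1.573, 0.068, -0.069]
wrist_force: [-1.3, -3.8, 5.7]
gripper_width: 0.311
```

Run:
```python
from plan import *
S1=snap('side','side4.png')
s=env.get_state();P,Q=cur();print(s['time'],P,s['gripper_width'],s['wrist_force'],Q.as_matrix().round(3)[0])
i,x,y=S1,220,190;cv2.imwrite(f'pics/e4.png',cv2.resize(i['frame'][y:y+140,x:x+150],None,fx=4.2,fy=4.2,interpolation=cv2.INTER_CUBIC))
Pi=w(r2.x,[-.02,.128,.135])[0]; yv=np.array([-np.sin(YAW),np.cos(YAW),0])
g0=P-[0,0,.003]-Pi; print('grasp rel pivot: y',g0@yv,'z',g0[2],np.hypot(g0@yv,g0[2]),np.arctan2(g0@yv,g0[2])+.61)
```

```text
6.35 [0.55750118 0.10381274 0.21541567] 0.3070460859511617 [-1.77277408 -4.04728329  5.38611547] [0.996 0.    0.086]
grasp rel pivot: y -0.06092953801949627 z 0.07741567375235275 0.09851697897215464 -0.056790836144380186
```

View pics/e4.png

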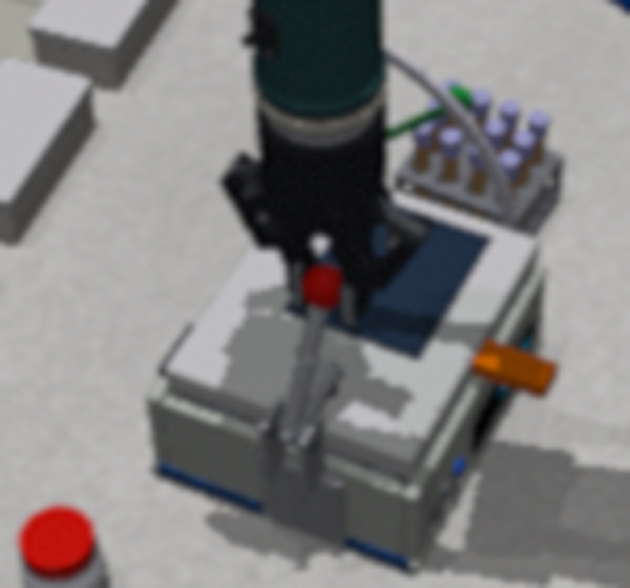

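>>> {"fn": "drive_tool", "kwargs": {
  "increments": [
    [0.0, 0, 0.001, -0.0045, 0, 0, 0],
    [0.0, 0, 0.001, -0.0045, 0, 0, 0],
    [0.0, 0, 0.001, -0.0045, 0, 0, 0],
    [0.0, 0, 0.001, -0.0045, 0, 0, 0]
  ]
}}

```text
time: 6.85
tcp_pos: [0.5573, 0.1019, 0.2142]
tool_rot: [-1.569, 0.067, -0.068]
wrist_force: [2.0, 5.1, 1.9]
gripper_width: 0.308
```

>>> {"fn": "drive_tool", "kwargs": {
  "increments": [
    [0.0, 0, 0, 0, 0, 0, 0],
    [0.0, 0, 0, 0, 0, 0, 0],
    [0.0, 0, 0, 0, 0, 0, 0],
    [0.0, 0, 0, 0, 0, 0, 0],
    [0.0, 0, 0, 0, 0, 0, 0],
    [0.0, 0, 0, 0, 0, 0, 0],
    [0.0, 0, 0, 0, 0, 0, 0],
    [0.0, 0, 0, 0, 0, 0, 0],
    [0.0, 0, 0, 0, 0, 0, 0],
    [0.0, 0, 0, 0, 0, 0, 0],
    [0.0, 0, 0, 0, 0, 0, 0],
    [0.0, 0, 0, 0, 0, 0, 0]
  ]
}}

```text
time: 8.35
tcp_pos: [0.5573, 0.1019, 0.2142]
tool_rot: [-1.569, 0.067, -0.068]
wrist_force: [2.4, 4.2, 1.1]
gripper_width: 0.306
```

Run:
```python
from plan import *
S1=snap('side','side5.png')
s=env.get_state();P,Q=cur();print(s['time'],P,s['wrist_force'])
i,x,y=S1,220,190;cv2.imwrite(f'pics/e5.png',cv2.resize(i['frame'][y:y+140,x:x+150],None,fx=4.2,fy=4.2,interpolation=cv2.INTER_CUBIC))
yv=np.array([-np.sin(YAW),np.cos(YAW),0])
# commanded now vs joint 0: arc outward
def arc(j): th=j-.61; return .1015*(np.sin(th)-np.sin(-.61))*yv+np.array([0,0,.1015*(np.cos(th)-np.cos(.61))])
rows(P,Q,[(P+arc(j),Q) for j in np.linspace(0,1.75,13)[1:]],0.0)
```

```text
8.4 [0.55729854 0.10191677 0.21418327] [2.39540887 4.23000973 1.32545985]
[0.0, -0.0, -0.0076, 0.0127, 0.0, 0.0, 0.0]
[0.0, -0.0, -0.0132, 0.0264, 0.0, 0.0, 0.0]
[0.0, -0.0, -0.0168, 0.0407, 0.0, 0.0, 0.0]
[0.0, -0.0001, -0.0182, 0.0555, 0.0, 0.0, 0.0]
[0.0, -0.0001, -0.0175, 0.0702, 0.0, 0.0, 0.0]
[0.0, -0.0001, -0.0147, 0.0847, 0.0, 0.0, 0.0]
[0.0, -0.0001, -0.0098, 0.0987, 0.0, 0.0, 0.0]
[0.0, -0.0002, -0.0029, 0.1118, 0.0, 0.0, 0.0]
[0.0, -0.0002, 0.0058, 0.1237, 0.0, 0.0, 0.0]
[0.0, -0.0002, 0.0162, 0.1343, 0.0, 0.0, 0.0]
[0.0, -0.0002, 0.028, 0.1432, 0.0, 0.0, 0.0]
[0.0, -0.0003, 0.041, 0.1503, 0.0, 0.0, 0.0]
```

View pics/e5.png

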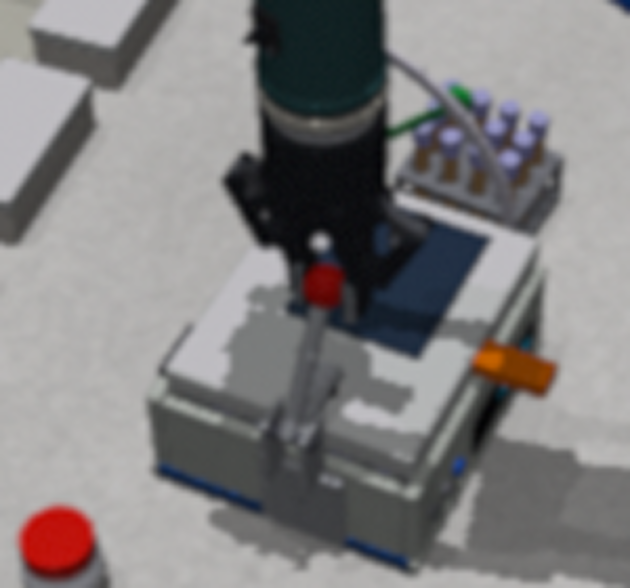

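>>> {"fn": "drive_tool", "kwargs": {
  "increments": [
    [0.0, 0, -0.0075, 0.0135, 0, 0, 0],
    [0.0, 0, -0.0135, 0.027, 0, 0, 0],
    [0.0, 0, -0.0175, 0.0415, 0, 0, 0],
    [0.0, 0, -0.019, 0.057, 0, 0, 0],
    [0.0, 0, -0.0185, 0.072, 0, 0, 0],
    [0.0, 0, -0.0165, 0.087, 0, 0, 0],
    [0.0, 0, -0.0125, 0.1015, 0, 0, 0],
    [0.0, 0, -0.006, 0.115, 0, 0, 0],
    [0.0, 0, 0.0025, 0.127, 0, 0, 0],
    [0.0, 0, 0.0125, 0.138, 0, 0, 0],
    [0.0, 0, 0.0235, 0.148, 0, 0, 0],
    [0.0, 0, 0.036, 0.1555, 0, 0, 0]
  ]
}}

```text
time: 9.9
tcp_pos: [0.5703, 0.2564, 0.1777]
tool_rot: [-1.571, 0.067, -0.067]
wrist_force: [-1.7, -13.4, 27.6]
gripper_width: 0.308
```

>>> {"fn": "drive_tool", "kwargs": {
  "increments": [
    [0.0, 0, 0.004, 0.002, 0, 0, 0],
    [0.0, 0, 0.004, 0.002, 0, 0, 0],
    [0.0, 0, 0.004, 0.002, 0, 0, 0]
  ]
}}

```text
time: 10.28
tcp_pos: [0.5703, 0.2572, 0.1767]
tool_rot: [-1.573, 0.067, -0.067]
wrist_force: [-1.8, -8.6, 13.4]
gripper_width: 0.306
```

Run:
```python
from plan import *
S1=snap('side','side6.png')
s=env.get_state();P,Q=cur();print(s['time'],P,s['wrist_force'],s['gripper_width'])
i,x,y=S1,220,190;cv2.imwrite(f'pics/e6.png',cv2.resize(i['frame'][y:y+140,x:x+150],None,fx=4.2,fy=4.2,interpolation=cv2.INTER_CUBIC))
```

```text
10.325 [0.57034048 0.25715802 0.17674673] [-1.68456018 -9.32724411 12.27444568] 0.3065512186718075
```

View pics/e6.png

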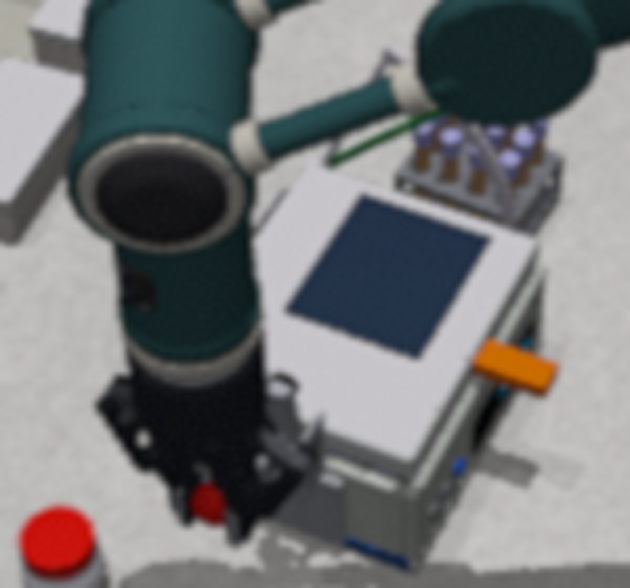

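>>> {"fn": "drive_tool", "kwargs": {
  "increments": [
    [0.65, 0, -0.003, -0.002, 0, 0, 0],
    [0.65, 0, -0.003, -0.002, 0, 0, 0],
    [0.65, 0, -0.003, -0.002, 0, 0, 0],
    [0.65, 0, -0.003, -0.002, 0, 0, 0],
    [0.65, 0, -0.05, 0, 0, 0, 0],
    [0.65, 0, -0.11, 0, 0, 0, 0],
    [0.65, 0, -0.13, 0, 0, 0, 0]
  ]
}}

```text
time: 11.2
tcp_pos: [0.5721, 0.2594, 0.3094]
tool_rot: [-1.566, 0.062, -0.073]
wrist_force: [0.0, 0.4, -0.1]
gripper_width: 0.647
```

Run:
```python
from plan import *
s=env.get_state();P,Q=cur();print(s['time'],P,s['wrist_force'],s['gripper_width'],s['joint_pos'].round(2))
a=[onz(T,t[1],.117),onz(T,t[2],.117),onz(S,d[1],.117),onz(S,d[2],.117)];print(np.array(a).round(4))
e=(a[0]+a[1]+a[2]+a[3])/4; xv=np.array([np.cos(YAW),np.sin(YAW),0])
tab=e+.0275*xv;print('tab',tab,e,w(r2.x,[-.12,0,.11]))
G=w(r2.x,[-.123,0,.11])[0]
rows(P,Q,interp(P,Q,np.array([G[0],G[1],.26]),down(YAW+np.pi/2),11),.65)
```

```text
11.2 [0.5721499  0.259357   0.30940418] [ 0.02934281  0.4103001  -0.09517101] 0.6470724718644302 [0.39 0.14 1.65 0.   1.35 0.47]
[[0.4245 0.0586 0.117 ]
 [0.4227 0.0342 0.117 ]
 [0.423  0.0656 0.117 ]
 [0.4263 0.0402 0.117 ]]
tab [0.45153599 0.04731832 0.117     ] [0.42413392 0.04963709 0.117     ] [[0.45157541 0.04546603 0.11      ]]
[0.65, -0.0096, 0.0044, -0.0203, 0.0, -0.143, 0.001]
[0.65, -0.0191, 0.0087, -0.0407, 0.0, -0.286, 0.001]
[0.65, -0.0287, 0.0131, -0.061, 0.001, -0.429, 0.002]
[0.65, -0.0382, 0.0174, -0.0813, 0.001, -0.572, 0.003]
[0.65, -0.0478, 0.0218, -0.1016, 0.001, -0.715, 0.004]
[0.65, -0.0573, 0.0261, -0.122, 0.001, -0.858, 0.004]
[0.65, -0.0669, 0.0305, -0.1423, 0.001, -1.001, 0.005]
[0.65, -0.0764, 0.0349, -0.1626, 0.002, -1.143, 0.006]
[0.65, -0.086, 0.0392, -0.183, 0.002, -1.286, 0.006]
[0.65, -0.0955, 0.0436, -0.2033, 0.002, -1.429, 0.007]
[0.65, -0.1051, 0.0479, -0.2236, 0.002, -1.572, 0.008]
```

>>> {"fn": "drive_tool", "kwargs": {
  "increments": [
    [0.65, -0.01, 0.004, -0.02, 0, -0.143, 0],
    [0.65, -0.019, 0.009, -0.041, 0, -0.286, 0],
    [0.65, -0.029, 0.013, -0.061, 0, -0.429, 0],
    [0.65, -0.038, 0.017, -0.081, 0, -0.572, 0],
    [0.65, -0.048, 0.022, -0.102, 0, -0.715, 0],
    [0.65, -0.057, 0.026, -0.122, 0, -0.858, 0],
    [0.65, -0.067, 0.03, -0.142, 0, -1.0, 0],
    [0.65, -0.076, 0.035, -0.163, 0, -1.143, 0],
    [0.65, -0.086, 0.039, -0.183, 0, -1.286, 0],
    [0.65, -0.096, 0.06, -0.203, 0, -1.43, 0],
    [0.65, -0.105, 0.08, -0.224, 0, -1.571, 0],
    [0.65, -0.105, 0.1, -0.224, 0, -1.571, 0]
  ]
}}

```text
time: 12.7
tcp_pos: [0.4451, 0.0432, 0.2028]
tool_rot: [-1.248, -1.144, 1.146]
wrist_force: [-0.2, -0.1, -0.5]
gripper_width: 0.652
```

Run:
```python
from plan import *
S1=snap('side','side7.png');T1=snap('top','top7.png')
s=env.get_state();P,Q=cur();print(s['time'],P,Q.as_matrix().round(3),s['gripper_width'],s['joint_pos'].round(2))
for n,c in(('a',(S1,280,200)),('b',(T1,215,190))):
    i,x,y=c;cv2.imwrite(f'pics/f{n}.png',cv2.resize(i['frame'][y:y+110,x:x+130],None,fx=6,fy=6,interpolation=cv2.INTER_CUBIC))
    print((proj(i,P+[0,0,-.022])-[x,y])*6)
```

```text
12.8 [0.44389669 0.04387718 0.2011343 ] [[ 0.087 -0.006 -0.996]
 [ 0.996 -0.     0.087]
 [-0.001 -1.     0.006]] 0.6530973403788968 [ 0.04 -0.14  2.13  0.    1.16 -1.44]
[[398.59592059 362.3980145 ]]
[[564.37041648 474.4970623 ]]
```

View pics/fa.png

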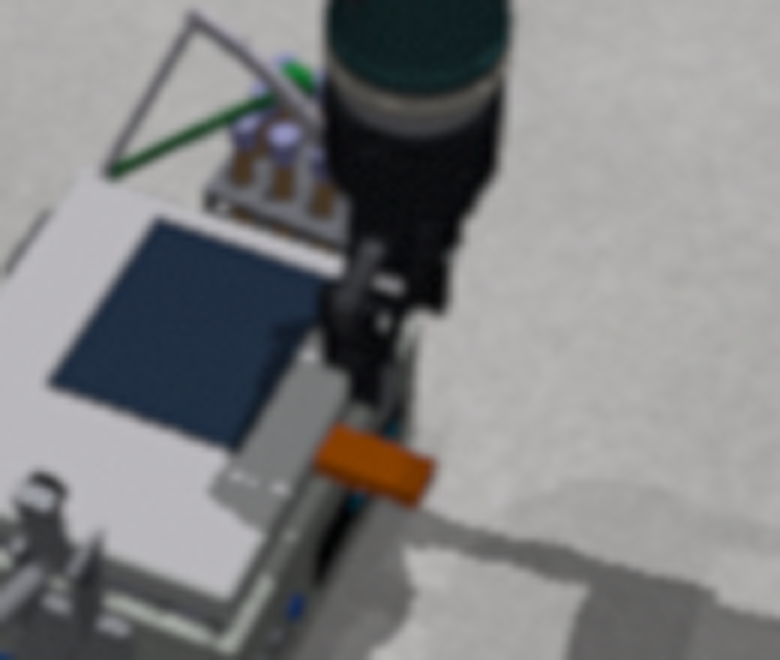

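View pics/fb.png

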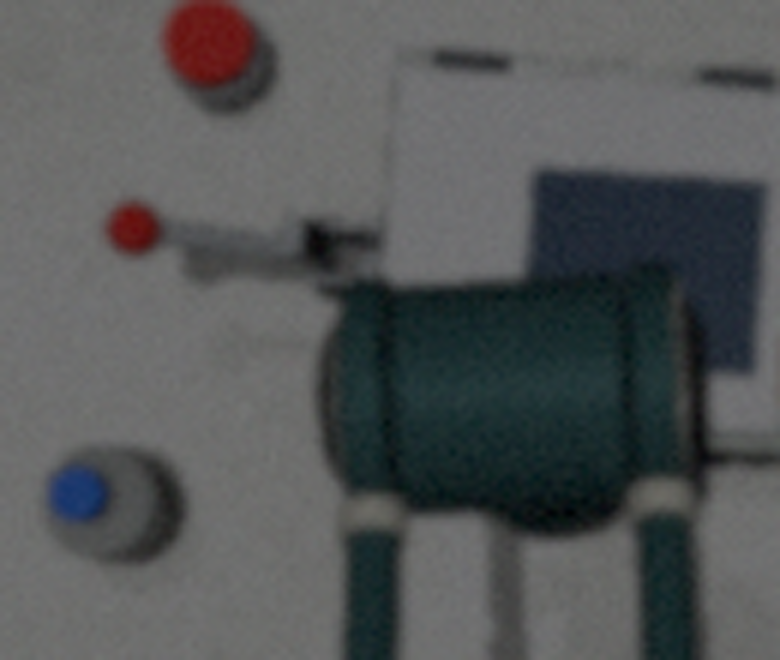

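Run:
```python
from plan import *
S1=load('side7');P,Q=cur()
x0,y0,k=310,240,12
im=cv2.resize(S1['frame'][y0:y0+50,x0:x0+60],None,fx=k,fy=k,interpolation=cv2.INTER_CUBIC)
def px(W): return ((proj(S1,W)-[x0,y0]+.5)*k-.5).round().astype(int)
tx=Q.apply([1,0,0]);tz=Q.apply([0,0,1])
for sgn in(1,-1):
  for tip in(.019,):
    a=P+sgn*.0277*tx+[0,0,-tip];cv2.polylines(im,[px(np.array([a-.011*tz,a+.011*tz]))],0,(0,255,255),1)
p=r2.x
tb=lidp(0,np.array([[-.1775,-.012,.025],[-.1775,.012,.025],[-.2325,.012,.025],[-.2325,-.012,.025]]))
cv2.polylines(im,[px(w(p,tb))],1,(0,255,0),1);cv2.polylines(im,[px(w(p,tb-[0,0,.014]))],1,(255,255,0),1)
cv2.imwrite('pics/g.png',im)
```

```text
(no output)
```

View pics/g.png

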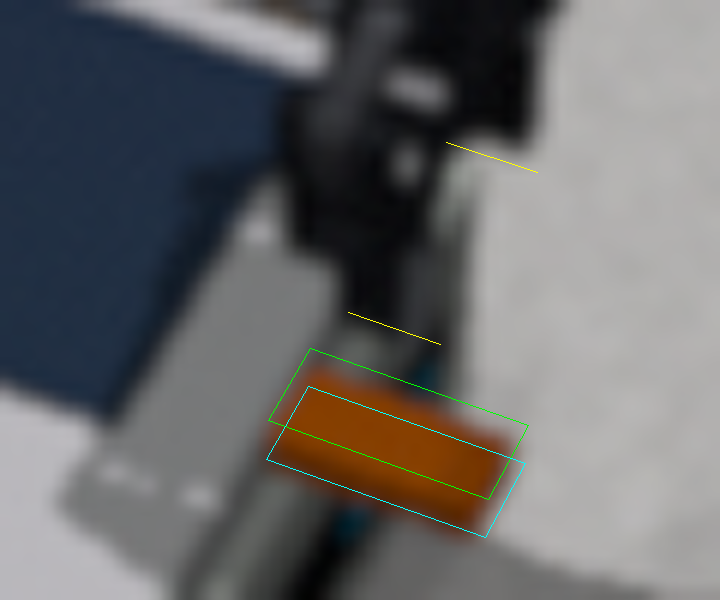

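>>> {"fn": "drive_tool", "kwargs": {
  "increments": [
    [0.65, 0.005, 0.03, -0.002, 0, 0, 0],
    [0.65, 0.005, 0.06, -0.002, 0, 0, 0],
    [0.65, 0.005, 0.08, -0.002, 0, 0, 0],
    [0.65, 0.005, 0.088, -0.002, 0, 0, 0],
    [0.65, 0.005, 0.088, -0.002, 0, 0, 0]
  ],
  "force": 20
}}

```text
time: 13.42
tcp_pos: [0.449, 0.0492, 0.1163]
tool_rot: [-1.248, -1.145, 1.146]
wrist_force: [0.6, -0.1, -0.0]
gripper_width: 0.652
```

Run:
```python
from plan import *
S1=snap('side','side8.png')
s=env.get_state();P,Q=cur();print(s['time'],P,s['wrist_force'],s['gripper_width'])
i,x,y=S1,280,200;cv2.imwrite(f'pics/h.png',cv2.resize(i['frame'][y:y+110,x:x+130],None,fx=6,fy=6,interpolation=cv2.INTER_CUBIC))
```

```text
13.475 [0.44951824 0.04921133 0.11695175] [-0.18800691  0.06364904  0.31215067] 0.6497775887604759
```

View pics/h.png

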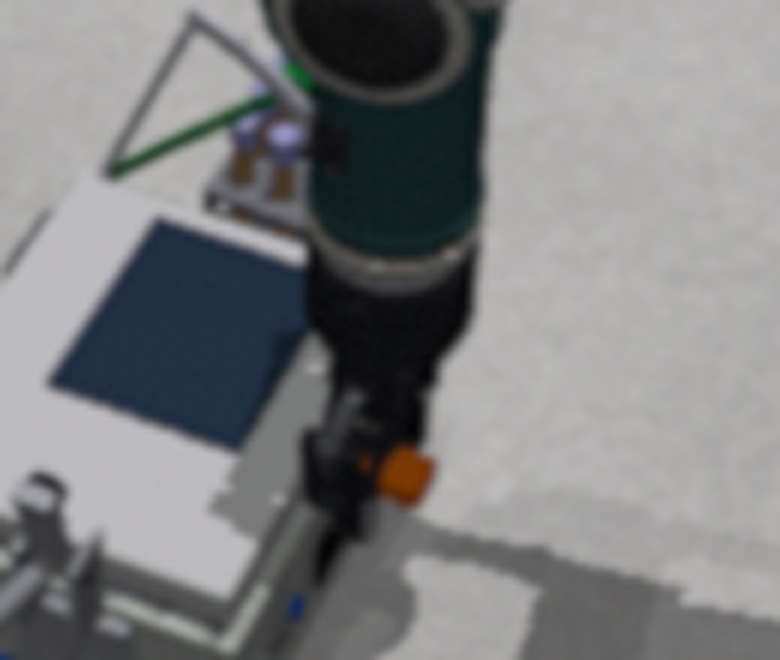

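>>> {"fn": "drive_tool", "kwargs": {
  "increments": [
    [0.65, 0.0, 0.005, 0.008, 0, 0, 0],
    [0.65, 0.0, 0.005, 0.008, 0, 0, 0],
    [0.0, 0.0, 0.005, 0.008, 0, 0, 0],
    [0.0, 0.0, 0.005, 0.008, 0, 0, 0],
    [0.0, 0.0, 0.005, 0.008, 0, 0, 0],
    [0.0, 0.0, 0.005, 0.008, 0, 0, 0],
    [0.0, 0.0, 0.005, 0.008, 0, 0, 0]
  ],
  "force": 20
}}

```text
time: 14.35
tcp_pos: [0.441, 0.0478, 0.1117]
tool_rot: [-1.251, -1.145, 1.15]
wrist_force: [-2.7, -9.2, 3.6]
gripper_width: 0.277
```

Run:
```python
from plan import *
S1=snap('side','side9.png')
s=env.get_state();P,Q=cur();print(s['time'],P,s['wrist_force'],s['gripper_width'],Q.as_matrix().round(3))
i,x,y=S1,280,200;cv2.imwrite(f'pics/h9.png',cv2.resize(i['frame'][y:y+110,x:x+130],None,fx=6,fy=6,interpolation=cv2.INTER_CUBIC))
```

```text
14.4 [0.44100862 0.04778366 0.11172256] [-1.74976766 -8.00089936  3.61336053] 0.2772665086325776 [[ 0.084 -0.    -0.996]
 [ 0.996 -0.004  0.084]
 [-0.004 -1.     0.   ]]
```

View pics/h9.png

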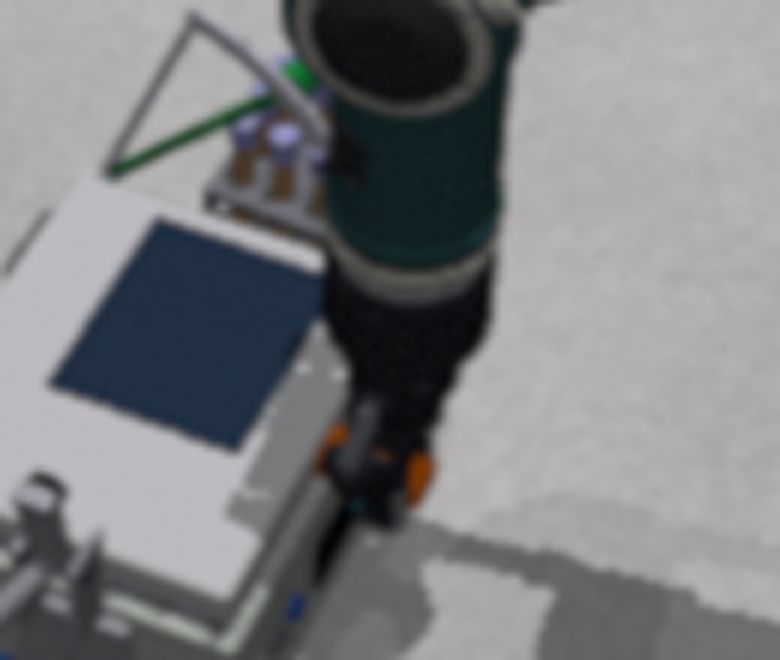

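Run:
```python
from plan import *
P,Q=cur();xv=np.array([np.cos(YAW),np.sin(YAW),0]);H=w(r2.x,[.085,0,.092])[0]
g=P-[0,0,.003]-H; u,v=g@xv,g[2];print(u,v)
W=[]
for a in np.linspace(0,.70,13)[1:]:
    W.append((P+(u*np.cos(a)+v*np.sin(a)-u)*xv+np.array([0,0,-u*np.sin(a)+v*np.cos(a)-v])-.0017*np.array([-xv[1],xv[0],0]),Q))
rows(P,down(YAW+np.pi/2),[(p_,down(YAW+np.pi/2)) for p_,_ in W],0.0)
```

```text
-0.21572458340972672 0.016722557552980508
[0.0, -0.0017, -0.0125, -0.0013, 0.0, 0.0, 0.0]
[0.0, -0.0017, -0.025, -0.0034, 0.0, 0.0, 0.0]
[0.0, -0.0017, -0.0373, -0.0062, 0.0, 0.0, 0.0]
[0.0, -0.0017, -0.0494, -0.0097, 0.0, 0.0, 0.0]
[0.0, -0.0017, -0.0613, -0.0139, 0.0, 0.0, 0.0]
[0.0, -0.0017, -0.073, -0.0188, 0.0, 0.0, 0.0]
[0.0, -0.0017, -0.0843, -0.0244, 0.0, 0.0, 0.0]
[0.0, -0.0017, -0.0953, -0.0306, 0.0, 0.0, 0.0]
[0.0, -0.0017, -0.1059, -0.0374, 0.0, 0.0, 0.0]
[0.0, -0.0017, -0.1161, -0.0449, 0.0, 0.0, 0.0]
[0.0, -0.0017, -0.1258, -0.0529, 0.0, 0.0, 0.0]
[0.0, -0.0017, -0.135, -0.0615, 0.0, 0.0, 0.0]
```

First firm the grip and lift a little, then check.

>>> {"fn": "drive_tool", "kwargs": {
  "increments": [
    [0.0, -0.0017, 0, 0, 0, 0, 0],
    [0.0, -0.0017, 0, 0, 0, 0, 0],
    [0.0, -0.0017, -0.0125, -0.001, 0, 0, 0],
    [0.0, -0.0017, -0.025, -0.0035, 0, 0, 0],
    [0.0, -0.0017, -0.037, -0.006, 0, 0, 0],
    [0.0, -0.0017, -0.037, -0.006, 0, 0, 0],
    [0.0, -0.0017, -0.037, -0.006, 0, 0, 0]
  ],
  "force": 40
}}

```text
time: 15.28
tcp_pos: [0.4466, 0.0473, 0.1478]
tool_rot: [-1.249, -1.145, 1.147]
wrist_force: [1.9, -4.3, -6.7]
gripper_width: 0.273
```

```bash
cat >> plan.py <<'E'
def look(f,x=265,y=180):
    i=snap('side',f);s=env.get_state();P,Q=cur()
    print(s['time'],P.round(4),s['wrist_force'].round(1),s['ft_torque'].round(2),s['gripper_width'],Q.as_matrix().round(3).tolist())
    cv2.imwrite('pics/z'+f,cv2.resize(i['frame'][y:y+110,x:x+130],None,fx=6,fy=6,interpolation=cv2.INTER_CUBIC));return i,P,Q
E
python3 -c "
from plan import *
look('side10.png')"
```

```text
15.325 [0.4466 0.0472 0.1478] [ 1.2 -5.3 -5.9] [-0.76 -0.22  0.05] 0.269487108219533 [[0.085, -0.0, -0.996], [0.996, -0.001, 0.085], [-0.001, -1.0, 0.0]]
```

View pics/zside10.png

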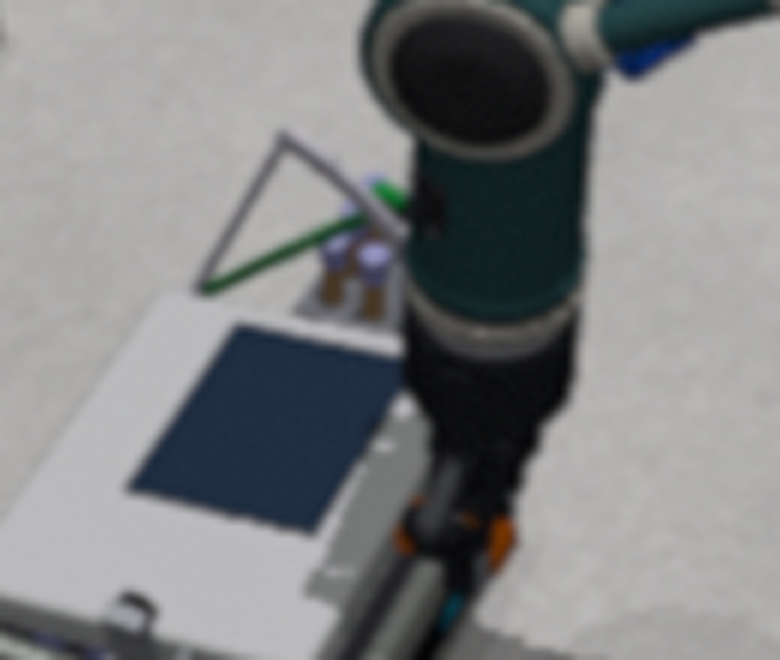

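>>> {"fn": "drive_tool", "kwargs": {
  "increments": [
    [0.0, -0.001, -0.0125, -0.0035, 0, 0, 0],
    [0.0, -0.001, -0.0245, -0.0078, 0, 0, 0],
    [0.0, -0.001, -0.036, -0.0127, 0, 0, 0],
    [0.0, -0.001, -0.0475, -0.0183, 0, 0, 0],
    [0.0, -0.001, -0.0585, -0.0245, 0, 0, 0],
    [0.0, -0.001, -0.069, -0.0313, 0, 0, 0],
    [0.0, -0.001, -0.079, -0.0388, 0, 0, 0],
    [0.0, -0.001, -0.089, -0.0468, 0, 0, 0],
    [0.0, -0.001, -0.098, -0.0555, 0, 0, 0],
    [0.0, -0.001, -0.098, -0.0555, 0, 0, 0],
    [0.0, -0.001, -0.098, -0.0555, 0, 0, 0]
  ]
}}

```text
time: 16.7
tcp_pos: [0.5018, 0.0424, 0.2468]
tool_rot: [-1.247, -1.145, 1.145]
wrist_force: [-3.1, 5.0, -5.1]
gripper_width: 0.274
```

```bash
python3 -c "
from plan import *
i,P,Q=look('side11.png',255,170)
T1=snap('top','top11.png')
cv2.imwrite('pics/ztop11.png',cv2.resize(T1['frame'][185:285,265:375],None,fx=6,fy=6,interpolation=cv2.INTER_CUBIC))
xv=np.array([np.cos(YAW),np.sin(YAW),0]);H=w(r2.x,[.085,0,.092])[0]
g=P-[0,0,.003]-H;u,v=g@xv,g[2];print(u,v,np.hypot(u,v),np.arctan2(v,-u)-np.arctan2(.0167,.2157))
"
```

```text
16.75 [0.5018 0.0424 0.2469] [-2.7  5.3 -4.7] [0.84 0.53 0.03] 0.269786090670396 [[0.086, -0.001, -0.996], [0.996, 0.001, 0.086], [0.001, -1.0, 0.001]]
-0.15470624858465057 0.15185425797863936 0.21678039352621087 0.698827037554595
```

View pics/zside11.png

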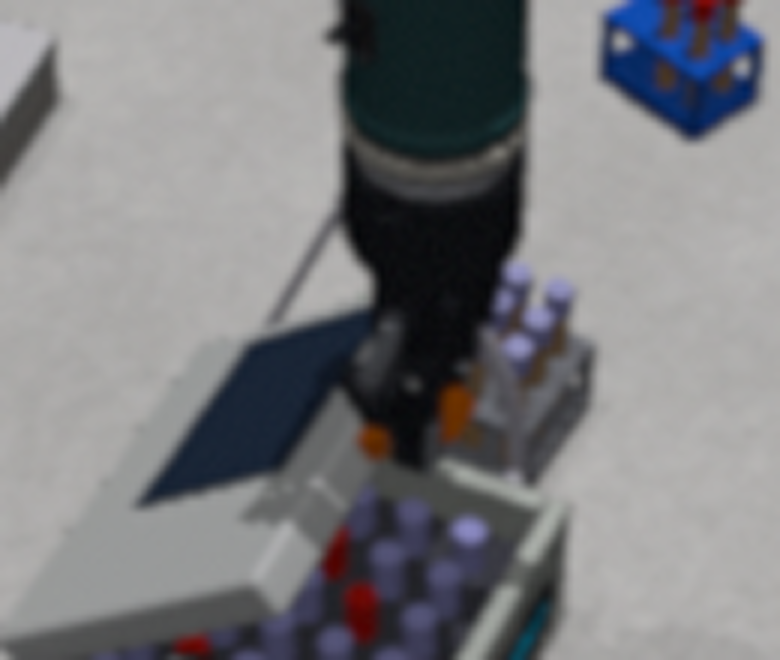

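View pics/ztop11.png

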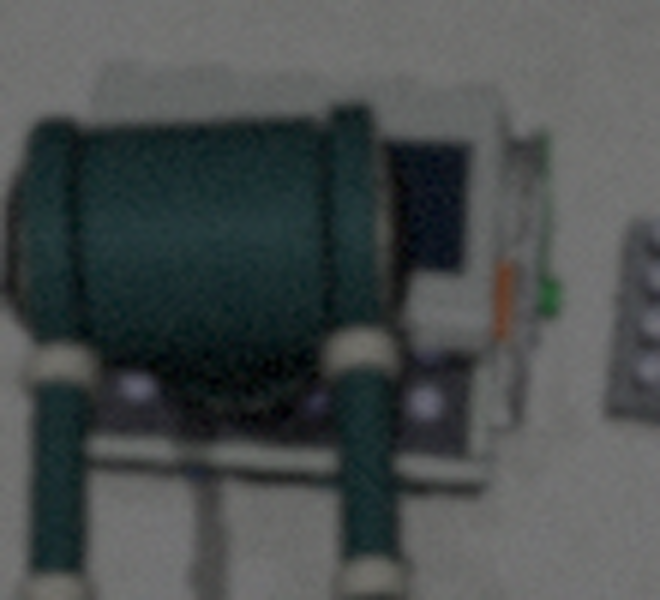

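Run:
```python
from plan import *
from scipy.optimize import brentq
for n,off,box in(('top0',r2.x[4:6],(340,375,220,245)),('side0',r2.x[6:8],(310,340,195,235)),('top11',r2.x[4:6],(340,375,220,245))):
    s=load(n);f=s['frame'].astype(int);g=f[...,1]-np.maximum(f[...,0],f[...,2])
    x0,x1,y0,y1=box;print(n);print(g[y0:y1,x0:x1].clip(0)[::1, ::1] if 0 else '')
    m=g[y0:y1,x0:x1].clip(0).astype(float);thr=m.max()*.4;b=np.argwhere(m>thr)
    yy,xx=np.mgrid[y0:y1,x0:x1];mm=m*(m>m.max()*.35)
    # button: blob near strongest after blur
    bl=cv2.GaussianBlur(m,(0,0),1.5);pk=np.unravel_index(bl.argmax(),bl.shape)
    k=(np.hypot(yy-y0-pk[0],xx-x0-pk[1])<4.5);c=np.array([(xx*m*k).sum(),(yy*m*k).sum()])/(m*k).sum()
    print('peak',pk[1]+x0,pk[0]+y0,'cent',c)
    for o in(np.zeros(2),off):
        for Y in(-.128,-.132):
            e=lambda a:((proj(s,w(r2.x,[.085-.15*np.cos(a),Y,.092+.15*np.sin(a)]))[0]+o-c))
            A=np.linspace(.4,.95,551);E=np.array([e(a) for a in A]);j=np.hypot(*E.T).argmin();print('off',o.round(2),Y,A[j],E[j].round(2))
```

```text
top0

peak 356 234 cent [356.28360656 233.87704918]
off [0. 0.] -0.128 0.8069999999999999 [-0.99 -0.08]
off [0. 0.] -0.132 0.8059999999999999 [0.4  0.06]
off [0.49 0.29] -0.128 0.813 [-0.47 -0.05]
off [0.49 0.29] -0.132 0.8119999999999999 [0.92 0.09]
side0

peak 329 212 cent [329.4173913  211.97101449]
off [0. 0.] -0.128 0.8119999999999999 [-0.86  0.8 ]
off [0. 0.] -0.132 0.8069999999999999 [-0.12  0.11]
off [-0.34  0.6 ] -0.128 0.816 [-1.34  1.26]
off [-0.34  0.6 ] -0.132 0.8109999999999999 [-0.59  0.56]
top11

peak 356 234 cent [356.30914826 233.85488959]
off [0. 0.] -0.128 0.8079999999999999 [-1.01 -0.1 ]
off [0. 0.] -0.132 0.8069999999999999 [0.38 0.04]
off [0.49 0.29] -0.128 0.813 [-0.5  -0.03]
off [0.49 0.29] -0.132 0.813 [0.9  0.07]
```

Run:
```python
from plan import *
P,Q=cur();xv=np.array([np.cos(YAW),np.sin(YAW),0]);H=w(r2.x,[.085,0,.092])[0]
g=P-[0,0,.003]-H;u,v=g@xv,g[2]
W=[]
for a in np.linspace(0,.111,4)[1:]:
    W.append((P+(u*np.cos(a)+v*np.sin(a)-u)*xv+np.array([0,0,-u*np.sin(a)+v*np.cos(a)-v]),Q))
rows(P,Q,W,0.)
```

```text
[0.0, 0.0, -0.0056, -0.0057, 0.0, 0.0, 0.0]
[0.0, 0.0, -0.011, -0.0116, 0.0, 0.0, 0.0]
[0.0, 0.0, -0.0162, -0.0177, 0.0, 0.0, 0.0]
```

>>> {"fn": "drive_tool", "kwargs": {
  "increments": [
    [0.0, 0.001, -0.0056, -0.0057, 0, 0, 0],
    [0.0, 0.001, -0.011, -0.0116, 0, 0, 0],
    [0.0, 0.001, -0.0162, -0.0177, 0, 0, 0],
    [0.0, 0.001, -0.0162, -0.0177, 0, 0, 0],
    [0.0, 0.001, -0.0162, -0.0177, 0, 0, 0]
  ]
}}

```text
time: 17.42
tcp_pos: [0.5198, 0.041, 0.2631]
tool_rot: [-1.249, -1.146, 1.146]
wrist_force: [-4.9, 0.8, -2.6]
gripper_width: 0.272
```

```bash
python3 -c "
from plan import *
i,P,Q=look('side12.png',255,170)
T1=snap('top','top12.png')
xv=np.array([np.cos(YAW),np.sin(YAW),0]);H=w(r2.x,[.085,0,.092])[0]
g=P-[0,0,.003]-H;u,v=g@xv,g[2];a=np.arctan2(v,-u)-np.arctan2(.0167,.2157);print(u,v,np.hypot(u,v),a)
for n,aa,o in(('top11',.699,'q11.png'),('top12',a,'q12.png')):
    draw(load(n),r2.x,325,190,55,75,8,o,lid=aa,mark=.81)
s=np.hstack([cv2.imread('pics/q11.png')[:, :390],cv2.imread('pics/q12.png')[:, :390]]);cv2.imwrite('pics/q.png',s)
"
```

```text
17.475 [0.5198 0.041  0.2631] [-5.1  1.3 -3.7] [0.27 0.89 0.1 ] 0.26834663244374246 [[0.086, 0.0, -0.996], [0.996, -0.0, 0.086], [-0.0, -1.0, -0.0]]
-0.1365951558362712 0.1680778938759139 0.21658350585328096 0.8110973738829484
```

View pics/q.png

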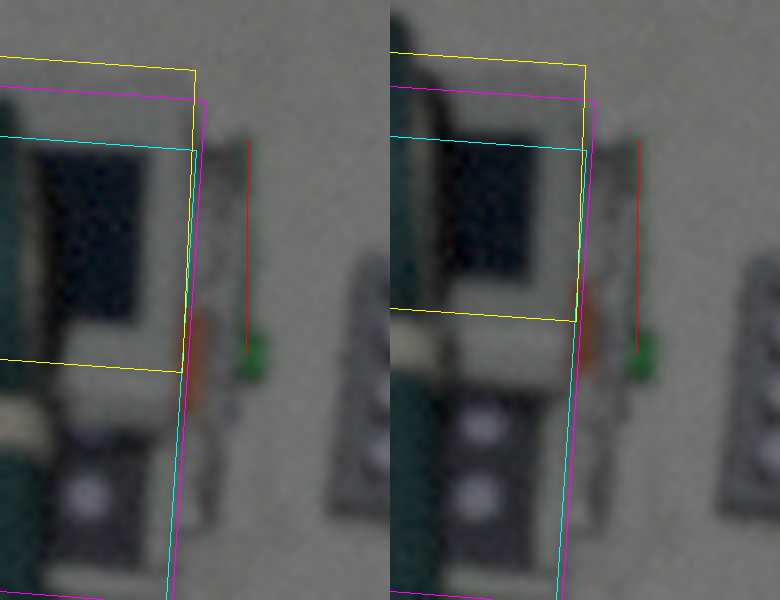

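View pics/zside12.png

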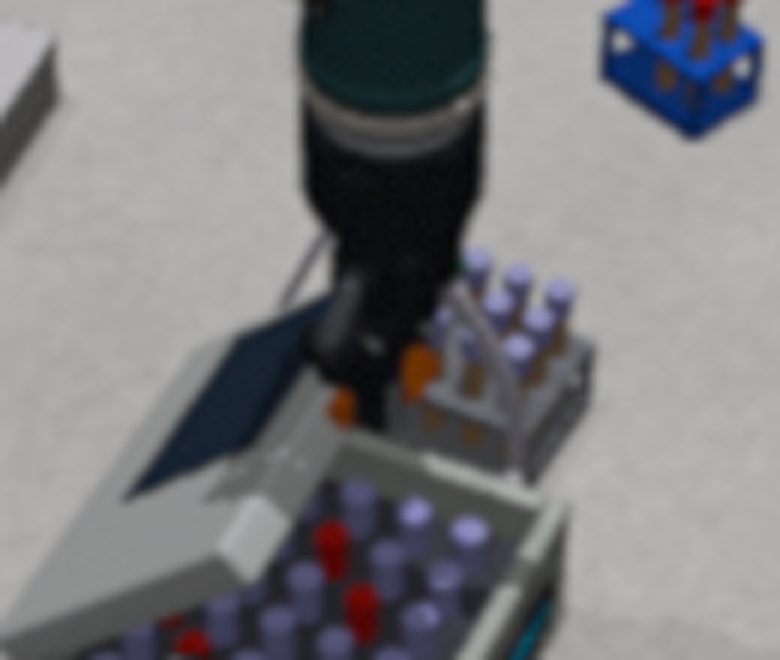

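Run:
```python
from plan import *
from fit2 import *
for n,aa in(('top11',.699),('top12',.811)):
    s=load(n);col=cv2.GaussianBlur(cv2.cvtColor(s['frame'],cv2.COLOR_BGR2GRAY).astype(np.float32),(0,0),.7)
    for a in(aa-.02,aa,aa+.02):
        print(n,a,(proj(s,w(r2.x,lidp(a,[[-.1775,-.09,.006],[-.1775,-.09,.030]])))+r2.x[4:6]).round(2).tolist())
    u=int(proj(s,w(r2.x,lidp(aa,[-.1775,-.09,.006])))[0,0])
    print(u,col[225:250,u-1:u+2].mean(1).round(0).tolist())
# side view: draw wire
S12=load('side12');x,y,k=255,195,8
im=cv2.resize(S12['frame'][y:y+75,x:x+95],None,fx=k,fy=k,interpolation=cv2.INTER_CUBIC)
for a,c in((.791,(255,0,0)),(.811,(0,255,255)),(.831,(0,0,255))):
    for z in(.03,.006):
        L=np.array([[.0025,.105,z],[-.1775,.105,z],[-.1775,-.105,z]])
        cv2.polylines(im,[((proj(S12,w(r2.x,lidp(a,L)))+r2.x[6:8]-[x,y]+.5)*k-.5).round().astype(int)],0,c,1)
cv2.imwrite('pics/r12.png',im)
```

```text
top11 0.6789999999999999 [[341.9, 243.33], [342.39, 237.09]]
top11 0.699 [[341.98, 242.38], [342.48, 236.0]]
top11 0.719 [[342.05, 241.41], [342.56, 234.89]]
341 [38.0, 39.0, 39.0, 42.0, 52.0, 67.0, 85.0, 96.0, 100.0, 101.0, 101.0, 103.0, 106.0, 105.0, 99.0, 92.0, 86.0, 76.0, 58.0, 41.0, 32.0, 34.0, 41.0, 45.0, 46.0]
top12 0.791 [[342.33, 237.76], [342.86, 230.79]]
top12 0.811 [[342.41, 236.71], [342.95, 229.61]]
top12 0.8310000000000001 [[342.49, 235.64], [343.04, 228.43]]
341 [64.0, 81.0, 91.0, 93.0, 96.0, 101.0, 106.0, 107.0, 104.0, 101.0, 98.0, 93.0, 80.0, 59.0, 39.0, 31.0, 33.0, 40.0, 44.0, 46.0, 46.0, 45.0, 45.0, 47.0, 47.0]
```

View pics/r12.png

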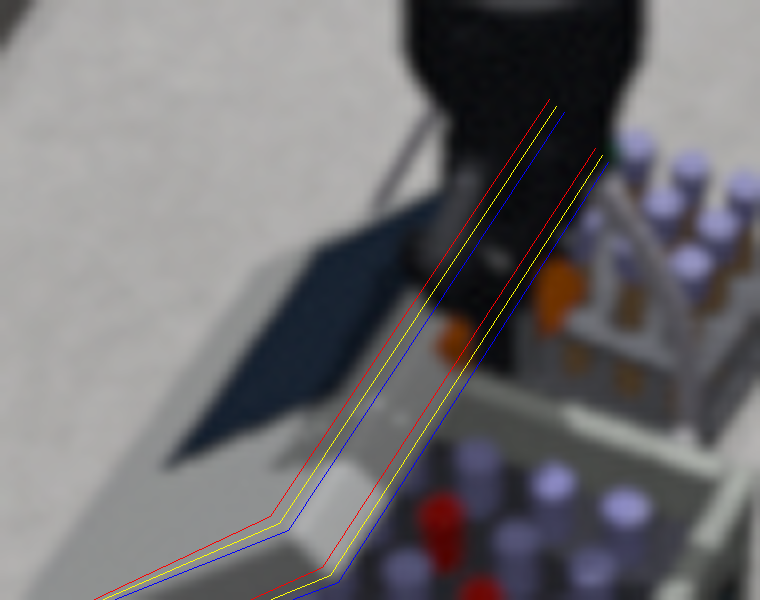

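>>> {"fn": "drive_tool", "kwargs": {
  "increments": [
    [0.0, 0, -0.001, -0.001, 0, 0, 0],
    [0.0, 0, -0.001, -0.001, 0, 0, 0],
    [0.0, 0, -0.001, -0.001, 0, 0, 0],
    [0.0, 0, -0.001, -0.001, 0, 0, 0],
    [0.0, 0, -0.001, -0.001, 0, 0, 0],
    [0.0, 0, -0.001, -0.001, 0, 0, 0]
  ]
}}

```text
time: 18.27
tcp_pos: [0.5204, 0.041, 0.2635]
tool_rot: [-1.248, -1.145, 1.147]
wrist_force: [-4.9, 1.2, -4.2]
gripper_width: 0.276
```

```bash
python3 -c "
from plan import *
i,P,Q=look('side13.png',255,170)
T1=snap('top','top13.png')
xv=np.array([np.cos(YAW),np.sin(YAW),0]);H=w(r2.x,[.085,0,.092])[0]
g=P-[0,0,.003]-H;u,v=g@xv,g[2];print(np.hypot(u,v),np.arctan2(v,-u)-np.arctan2(.0167,.2157))
s=T1;A=(T1['frame'][180:270,265:365]);cv2.imwrite('pics/ztop13.png',cv2.resize(A,None,fx=6,fy=6,interpolation=cv2.INTER_CUBIC))
f=s['frame'].astype(int)
for n in('top0','top11','top12','top13'):
    f=load(n)['frame'].astype(int);m=(f[...,2]-f[...,0])[195:265,340:354];m=m*(m>15);yy,xx=np.nonzero(m);print(n,yy.min()+195,yy.max()+195,(xx*1.).mean()+340,yy.mean()+195)
"
```

```text
18.325 [0.5204 0.041  0.2636] [-5.7  0.8 -3.7] [0.3  1.09 0.1 ] 0.2717093773795138 [[0.086, -0.001, -0.996], [0.996, -0.0, 0.086], [-0.0, -1.0, 0.001]]
0.21659126507637239 0.8145587952119955
top0 241 257 346.6730769230769 249.03846153846155
top11 228 241 348.4117647058824 234.4313725490196
top12 225 236 348.5681818181818 230.9318181818182
top13 225 236 348.8157894736842 230.92105263157896
```

View pics/ztop13.png

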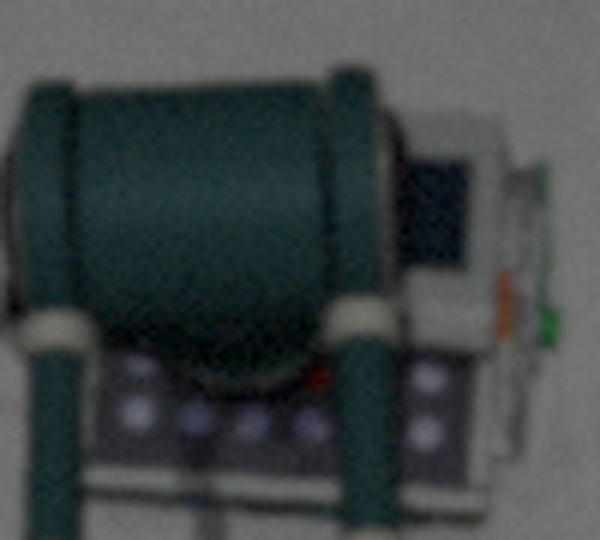

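Run:
```python
from plan import *
from scipy.optimize import brentq
for zs in(0,.006,.012,.018):
    f=lambda x,a,n:(proj(load(n),w(r2.x,lidp(a,[x,-.1055,zs])))+r2.x[4:6])[0,1]
    xs=brentq(lambda x:f(x,0,'top0')-249.04,-.2,-.05)
    print(zs,xs,[brentq(lambda a:f(xs,a,n)-r_,.3,1.2) for n,r_ in(('top11',234.43),('top12',230.93),('top13',230.92))])
```

```text
0 -0.13471162303649542 [0.7022520498234239, 0.7978118738508363, 0.7980738183307546]
0.006 -0.13548486779389388 [0.6636853932094764, 0.7581484065019856, 0.7584075577712731]
0.012 -0.13625811255129236 [0.6272839896404788, 0.720373164409577, 0.7206288074021]
0.018 -0.13703135730869087 [0.5930497375807571, 0.6845225071457008, 0.6847740089479561]
```

```bash
python3 -c "
from station import env
print(env.sign_off())"
```

```text
the job is handed in; nothing more can be done
None
```

I bedded the seal and raised the lid to the green marker. The job is handed in with the gripper still holding the tab at about 40 N, finished at roughly 18 s of the 64 s allowed.

- **Clamp:** I pinched the red ball and swung the clamp down onto the lid. About 5 N of reaction showed it was against its stop. I held it there for about 2 s, then swung it fully back out. The stop pushed back, and the ball sat at the same pixel as at the start.
- **Lid:** I gripped the tab (width reading about 23 mm) and lifted it along its arc. The wrist force at the end was 6–7 N, in keeping with the lid's spring.
- **Mark:** The cameras put the green marker at about 0.81 rad (readings 0.806 to 0.816).
- **Lid angle checks:** These disagreed slightly. The arm position gave 0.815 rad. In the top view, the orange strip gave about 0.80 and the lid's front edge about 0.79, the latter just before a final 1 mm nudge. By eye, the side view gave about 0.80 to 0.82. The lid therefore matches the mark to roughly ±0.02 rad.
- **Surroundings:** The marker had not moved when I last measured it, with the lid most of the way up. In the pictures I took, nothing around the incubator looked disturbed, but I did not measure those items again.

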